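# Unstack the fixings onto their shaped mats

## Robot

A 6-joint arm with a two-finger parallel gripper is mounted at the origin on the work surface. World frame = base frame: x ahead of the robot, y to its left, z up, the work surface at z = 0. Lengths are in m, angles in rad, forces in N, time in s.
With the tool pointing down it reaches from about 0.2 to 0.875 m from the base axis. Payload 3.4 kg.
Tool frame: the origin (TCP) lies between the finger pads; the fingertips stand 25 mm ahead of it and the grasp point (between the pads) lies 6 mm ahead of it (r.nose_length is the z of the fingertips in the tool frame, in m); z points along the fingers, y is the line along which they close (so a half turn about z gives the same grasp; the last joint's range is limited). The gripper opens to 94 mm and grips with 3 to 60 N. Pads are 16 mm wide; open, the fingers measure 119 mm over their backs; the gripper's body (75 mm by 177 mm) begins 78 mm behind the grasp point.
Start: joints at [1.131, 0.276, 1.505, -0, 1.361, -0.121], TCP at [0.18, 0.546, 0.23] pointing down, gripper open.
Joint ranges: [-2.89, 2.89], [-0.75, 2.08], [0.22, 2.7], [-1.18, 4.32], [0.11, 2.71], [-2.7, 2.7]. Speed limits (rad/s): [2.57, 2.57, 3.14, 3.14, 3.14, 3.14].

## Interface

Orientations are given as a unit quaternion [w, x, y, z].
In Python, from plant import r, gripper_to, inverse_kinematics, vision, models, telemetry gives the robot as it stands. Calls block until the motion is done:
- r.move_to(position, orientation): joint-space move of the TCP to a pose.
- r.move_l(position, rot=None, vel=0.15, guard=None): straight line of the TCP; rot=None keeps the orientation; vel is the mean speed in m/s. With guard (N) it stops when the force on the tool has changed by that much, and returns True; else False.
- r.movej(angles): joint-space move.
- gripper_to(opening, f_grip=None): finger opening in m; f_grip is the grip in N (None keeps the last); returns when the fingers have stopped.
- r.hold(seconds).
- inverse_kinematics(position, orientation): joint angles nearest the present ones, or None.
- vision.snapshot(name): name is "scene" or "top"; returns the picture (400x640x3 uint8, red, green, blue); there is no depth.
- vision.get_calibration(name): a dict with "fx", "fy", "cx", "cy" (pixels), "position" and "orientation" of the camera in the world. Camera axes: x right, y down, z forward; pixel columns grow to the right and rows downward; lengths in m; the calibration is good to about 2 mm. A picture is of the moment at which its call begins. get_calibration takes no time and is no camera call.
A pose or a line that the arm cannot do raises r.PlanningError and nothing moves.
- r.sign_off(): hands the job in; it is judged then, once.
Trained networks look in the newest picture that a camera, given by its name, has taken for a name from the list of things; names that differ only in an ending like _2 or _b are one class to them, and where a whole thing is asked for, a point or a joint stands for the part that bears it (a point fixed in the world has none). Each returns a list of dicts, best first, with "score" (0 to 1); they miss things now and then, are a little off and sometimes report something else, mostly with a low value. They report only what shows in the picture. A call takes as long as a camera call. They do not tell look-alikes from the thing itself.
- models.boxes_of(thing, camera): "at" ([x, y, z] in m, in world coordinates, good to about 4 mm: the middle of the surface that is visible of it).
- models.regions_of(thing, camera): "pixels" (400x640 bool, what is visible of it).
- models.mark_of(thing, camera): "at" ([x, y, z] in m, in world coordinates, good to about 4 mm: a listed point, or the origin of a listed thing).
Readings, each from a call of its own:
- telemetry.current_t(): time.
- telemetry.current_joints(): joint angles.
- telemetry.current_dq(): joint speeds.
- telemetry.current_joint_efforts(): joint torques, N m.
- telemetry.current_ee_pos(): TCP position.
- telemetry.current_tool_rot(): TCP orientation.
- telemetry.current_wrist_force(): force on the tool from outside, world axes, zero at the start.
- telemetry.current_torque(): the same for the moment, N m.
- telemetry.current_opening(): finger opening in m.
- telemetry.current_finger_force(): force on a finger pad.
Only numpy, scipy, OpenCV 4.12 (cv2) and the standard library are available. Lean on these libraries where they do the work, as an engineer would, in place of code of your own. Each camera call takes 0.05 s, during which the arm holds its last target. There are 200 camera calls.

## Task

Someone piled four things on the bench: take the stack apart from the top down, one thing at a time, and set each upright in the middle of the black rubber mat cut to its own shape (nut on the hexagon, tub on the round, case on the square, drill box on the oblong), with the square case and the drill box lined up with their mats' sides. Do not tip any of them over, and leave the mug of hex keys and the torch where they are.

Things in the scene. Friction and masses are not known exactly. Their poses are not given: they have to be found in the camera images.
- hex_nut: Plain steel hexagon coupling nut standing on end, top of the stack: 32 mm across flats (37 across corners), 30 mm high, 120 g. It seems bored (dark disc on top). One pair of flats faces along its +y and -y, the others at 60 degree steps. Its origin is the centre of its underside, z up.
- round_tub: Round grey plastic tub with a closed screw lid, second from the top: 52 mm diameter, 32 mm high, 150 g. Its origin is the centre of its underside, z up.
- square_case: Square cast aluminium case with its lid screwed on, third from the top: 56 x 56 mm, 30 mm high, 200 g; x and y along its sides. Its origin is the centre of its underside, z up.
- drill_box: Oblong light wooden drill box, closed, at the bottom of the stack: 110 mm along its x, 60 mm along its y, 32 mm high, 300 g. At the start it stands on the bench, the others stand on it, loose and only roughly centred and squared; nothing is fastened. Its origin is the centre of its underside, z up.
- hex_mat: Hexagonal black rubber mat for the nut, 54 mm across flats (62 across corners). Fixed to the bench; 3 mm thick. Its origin is the centre of its underside, on the bench top, z up.
- round_mat: Round black rubber mat for the tub, 76 mm diameter. Fixed to the bench; 3 mm thick. Its origin is the centre of its underside, on the bench top, z up.
- square_mat: Square black rubber mat for the square case, 80 x 80 mm, x and y along its sides. Fixed to the bench; 3 mm thick. Its origin is the centre of its underside, on the bench top, z up.
- oblong_mat: Oblong black rubber mat for the drill box, 134 mm along its x, 84 mm along its y. Fixed to the bench; 3 mm thick. Its origin is the centre of its underside, on the bench top, z up.
- mug: Bystander: green ceramic mug of hex keys, 78 mm diameter, 92 mm high, keys sticking up to 150 mm, handle reaching 67 mm to its +y. Origin: centre of its underside.
- torch: Bystander: orange plastic torch lying on the bench between the places, 135 mm long along its x, at most 36 mm thick. Origin: below its middle, on the bench.
Mind the look-alikes: they are no part of the job. What is shaped like the round_tub but red or turquoise is not meant.

How it is judged:
On the way, in this order (a step that is already met when the one before it is completed fails the run):
1. the long hexagon nut stands on its own mat, the rest still stacked (horizontal distance between hex_nut and hex_mat below 0.012 m and height (world z) of hex_nut between 0 and 0.007 m and angle between hex_nut's own z axis and vertical below 0.1 rad and linear speed of hex_nut below 0.02 m/s and horizontal distance between round_tub and drill_box below 0.04 m and height (world z) of round_tub above 0.05 m), for 0.2 s.
2. the round tub stands on its own mat, the rest still stacked (horizontal distance between round_tub and round_mat below 0.012 m and height (world z) of round_tub between 0 and 0.007 m and angle between round_tub's own z axis and vertical below 0.1 rad and linear speed of round_tub below 0.02 m/s and horizontal distance between square_case and drill_box below 0.04 m and height (world z) of square_case above 0.022 m), for 0.2 s.
3. the square case stands on its own mat (horizontal distance between square_case and square_mat below 0.012 m and height (world z) of square_case between 0 and 0.007 m and angle between square_case's own z axis and vertical below 0.1 rad and linear speed of square_case below 0.02 m/s and (angle between the x axis of square_case and the x axis of square_mat, either way round below 0.2 rad or angle between the x axis of square_case and the y axis of square_mat, either way round below 0.2 rad)), for 0.2 s.
4. the oblong drill box stands on its own mat (horizontal distance between drill_box and oblong_mat below 0.012 m and height (world z) of drill_box between 0 and 0.007 m and angle between drill_box's own z axis and vertical below 0.1 rad and linear speed of drill_box below 0.02 m/s and angle between the x axis of drill_box and the x axis of oblong_mat, either way round below 0.2 rad), for 0.2 s.
At the end, for the whole second after the job is handed in: Each thing stands upright (within 0.1 rad), at rest, on the mat of its own shape: underside below 7 mm height, centre within 12 mm of the mat's centre; the square case (any quarter turn) and the drill box (either way round) within 0.2 rad of their mats' sides (all of step 3 and all of step 4 and horizontal distance between hex_nut and hex_mat below 0.012 m and height (world z) of hex_nut between 0 and 0.007 m and angle between each of hex_nut, round_tub's own z axis and vertical below 0.1 rad and linear speed of each of hex_nut, round_tub below 0.02 m/s and horizontal distance between round_tub and round_mat below 0.012 m and height (world z) of round_tub between 0 and 0.007 m); the robot touches nothing.
It fails at once if one of the four things is tipped over (leans more than 0.7 rad) (angle between any of hex_nut, round_tub, square_case, drill_box's own z axis and vertical above 0.7 rad).
It fails at once if the mug is moved by more than 30 mm (distance of mug from where it was at the start of the episode above 0.03 m).
It fails at once if the torch is moved by more than 30 mm (distance of torch from where it was at the start of the episode above 0.03 m).
It also fails if it takes over 109 s, if anything falls off the work surface, if the arm or the gripper's body presses on something with over 40 N, if the wrist force passes 120 N, or if a joint passes its speed limit or range.

## Working session

There is one attempt and no reset: what is moved stays moved. The work goes in short steps, each a Python script; the robot and the scene stay as the last script left them, time stands still between calls to the robot, and variables do not carry over. Pictures are saved under pics/ and viewed, at most 14 in all, crops included, and the job is handed in when it is done.

```bash
ls; mkdir -p pics; python3 - <<'E'
from plant import *
from plant import r, vision, models, telemetry
import cv2
for c in ("scene","top"):
    im=vision.snapshot(c); cv2.imwrite(f"pics/{c}0.png",im[:,:,::-1]); print(c,vision.get_calibration(c))
    for n in "hex_nut round_tub square_case drill_box hex_mat round_mat square_mat oblong_mat mug torch".split():
        print(n,[(round(d["score"],2),[round(float(v),3) for v in d["at"]]) for d in models.mark_of(n,c)][:4])
print(telemetry.current_t(),telemetry.current_tool_rot())
E
```

```text
pics
scene {'fx': 414.5552134274724, 'fy': 414.5552134274724, 'cx': 329.2899130764018, 'cy': 202.44574316503133, 'position': array([ 1.1329817 , -0.26370076,  0.74016726]), 'orientation': array([-0.33844335,  0.77245778,  0.49659542, -0.20532429])}
hex_nut [(0.6, [0.584, 0.272, 0.092]), (0.54, [0.605, -0.257, -0.003])]
round_tub [(0.91, [0.554, 0.383, -0.0]), (0.84, [0.577, 0.27, 0.056]), (0.71, [0.65, 0.391, -0.001]), (0.6, [0.696, 0.313, 0.003])]
square_case [(0.85, [0.579, 0.273, 0.034])]
drill_box [(0.64, [0.575, 0.278, -0.002])]
hex_mat [(0.72, [0.469, -0.01, 0.004])]
round_mat [(0.58, [0.36, -0.278, -0.003]), (0.29, [0.365, 0.285, -0.001])]
square_mat [(0.9, [0.604, -0.253, -0.002]), (0.66, [0.366, 0.284, -0.004])]
oblong_mat [(0.88, [0.366, 0.287, -0.0]), (0.24, [0.471, -0.01, 0.003])]
mug []
torch [(0.96, [0.455, -0.137, 0.005])]
top {'fx': 364.72296475158953, 'fy': 364.72296475158953, 'cx': 313.35042870160504, 'cy': 199.89318617789354, 'position': array([0.38961469, 0.05068789, 1.08420389]), 'orientation': array([ 0.0421274 , -0.70491843,  0.7068738 , -0.04055523])}
hex_nut [(0.64, [0.581, 0.275, 0.093]), (0.45, [0.583, 0.271, 0.029])]
round_tub [(0.72, [0.695, 0.305, -0.003]), (0.7, [0.555, 0.386, 0.005]), (0.52, [0.578, 0.268, 0.062]), (0.51, [0.647, 0.386, -0.001])]
square_case [(0.66, [0.579, 0.269, 0.029])]
drill_box [(0.76, [0.575, 0.275, 0.002])]
hex_mat [(0.53, [0.472, -0.012, 0.002])]
round_mat []
square_mat [(0.76, [0.605, -0.255, -0.001])]
oblong_mat [(0.92, [0.368, 0.288, 0.005])]
mug [(0.93, [0.673, 0.058, 0.0])]
torch [(0.94, [0.459, -0.129, 0.002])]
1.1 [2.86015743e-05 1.58739877e-01 9.87320437e-01 7.24844520e-05]
```

View pics/top0.png

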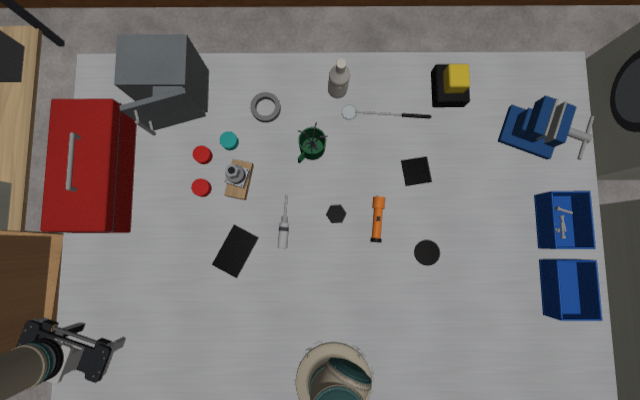

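View pics/scene0.png

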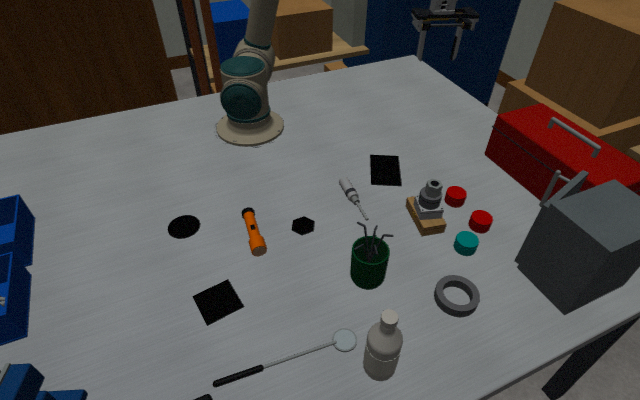

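The stack is at about (237,178) in the top picture. The mats are at (336,213) hexagon, (427,252) round, (416,171) square and (235,250) oblong. The look-alike red and turquoise tubs stand near the stack, and the scene view agrees. Next I measure precisely.

```bash
cat > h.py <<'E'
import numpy as np, cv2
from scipy.spatial.transform import Rotation as R
from plant import r, gripper_to, inverse_kinematics, vision, models, telemetry
def Rq(q): return R.from_quat(np.r_[q[1:],q[0]]).as_matrix()
def to_plane(c,px,z):
    k=vision.get_calibration(c); px=np.atleast_2d(px).astype(float)
    d=np.c_[(px[:,0]-k['cx'])/k['fx'],(px[:,1]-k['cy'])/k['fy'],np.ones(len(px))]@Rq(k['orientation']).T
    p=k['position']; return (p+d*((z-p[2])/d[:,2])[:,None])[:,:2]
def to_px(c,P):
    k=vision.get_calibration(c); v=(np.atleast_2d(P)-k['position'])@Rq(k['orientation'])
    return np.c_[v[:,0]/v[:,2]*k['fx']+k['cx'],v[:,1]/v[:,2]*k['fy']+k['cy']]
def rectify(c,im,x0,x1,y0,y1,z,s=2000):
    "orthophoto at height z: column = (y1-y)*s, row = (x1-x)*s"
    W=[(x1,y1),(x1,y0),(x0,y0),(x0,y1)]
    src=to_px(c,[(a,b,z) for a,b in W]).astype(np.float32)
    w,h=int((y1-y0)*s),int((x1-x0)*s)
    return cv2.warpPerspective(im,cv2.getPerspectiveTransform(src,np.float32([(0,0),(w,0),(w,h),(0,h)])),(w,h),flags=cv2.INTER_CUBIC)
def mat(c,im,xy,z=.003,a=.1,thr=45):
    o=rectify(c,im,xy[0]-a,xy[0]+a,xy[1]-a,xy[1]+a,z)
    m=(o.max(2)<thr).astype(np.uint8)
    cs=cv2.findContours(m,0,1)[0]; q=max(cs,key=cv2.contourArea)
    (cx,cy),(w,h),_=rc=cv2.minAreaRect(q); b=cv2.boxPoints(rc)
    e=max((b[1]-b[0],b[2]-b[1]),key=np.linalg.norm)
    yaw=np.arctan2(-e[0],-e[1])  # world x=-row, y=-col
    M=cv2.moments(q); 
    return np.round([xy[0]+a-M['m01']/M['m00']/2000,xy[1]+a-M['m10']/M['m00']/2000,max(w,h)/2000,min(w,h)/2000,yaw%np.pi],4)
E
python3 - <<'E'
from h import *
t={c:vision.snapshot(c) for c in("top","scene")}
for n,xy in dict(hex=(.471,-.011),round=(.36,-.278),square=(.604,-.254),oblong=(.367,.287)).items():
    for c in t: print(n,c,mat(c,t[c],xy,a=.06 if n in("hex","round") else .1))
rows=[]
for c in t:
    o=[cv2.resize(rectify(c,t[c],.49,.67,.18,.37,z),(380,360))[:300*2] for z in(.032,.062)]
    rows.append(np.hstack(o))
v=np.vstack(rows); v=cv2.resize(v,(634,600)); cv2.imwrite("pics/st.png",v[:,:,::-1])
for n in "hex_nut round_tub square_case drill_box".split():
    for c in t: print(n,c,[(round(d["score"],2),np.round(d["at"],3)) for d in models.boxes_of(n,c)][:4])
E
```

```text
hex top [ 0.4759 -0.0131  0.0552  0.0487  1.6374]
hex scene [ 0.4786 -0.0151  0.0608  0.0526  2.6571]
round top [ 0.3611 -0.2786  0.0715  0.07    1.5708]
round scene [ 0.3643 -0.2794  0.0765  0.0735  0.    ]
square top [ 0.6043 -0.2554  0.0779  0.0763  1.7282]
square scene [ 0.6063 -0.2561  0.0808  0.0785  0.1541]
oblong top [0.3675 0.2843 0.1304 0.0812 2.6533]
oblong scene [0.3712 0.2808 0.1354 0.0826 2.6529]
hex_nut top [(0.46, array([0.581, 0.271, 0.125]))]
hex_nut scene [(0.58, array([0.593, 0.268, 0.117])), (0.56, array([0.592, 0.259, 0.082]))]
round_tub top [(0.87, array([0.552, 0.385, 0.034])), (0.7, array([0.69 , 0.304, 0.031])), (0.57, array([0.563, 0.254, 0.095]))]
round_tub scene [(0.91, array([0.563, 0.376, 0.028])), (0.89, array([0.66 , 0.381, 0.031])), (0.72, array([0.594, 0.259, 0.084])), (0.6, array([0.701, 0.302, 0.035]))]
square_case top []
square_case scene [(0.87, array([0.599, 0.253, 0.049]))]
drill_box top [(0.79, array([0.548, 0.269, 0.035]))]
drill_box scene [(0.9, array([0.612, 0.257, 0.022]))]
```

View pics/st.png

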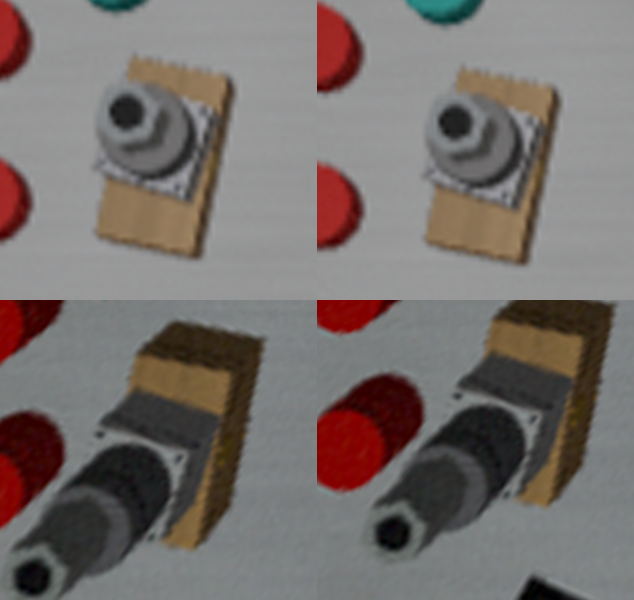

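The pile is visible, with the wood box's long axis at about -0.18 rad yaw. Now a close rectified view of the nut's top face, plus a check of the hexagon mat.

```bash
python3 - <<'E'
from h import *
t={c:vision.snapshot(c) for c in("top","scene")}
v=[]
for c in t:
    a=rectify(c,t[c],.54,.62,.23,.31,.124,4000); v.append(a)
    g=(cv2.GaussianBlur(a,(0,0),4).max(2)<62).astype(np.uint8)
    n,l,s,ce=cv2.connectedComponentsWithStats(g)
    for i in range(1,n):
        if s[i,4]>300: print(c,s[i,4],np.round([.62-ce[i,1]/4000,.31-ce[i,0]/4000],4))
    v.append(rectify(c,t[c],.436,.516,-.054,.026,.003,4000))
cv2.imwrite("pics/nut.png",cv2.resize(np.vstack([np.hstack(v[:2]),np.hstack(v[2:])]),(600,600))[:,:,::-1])
E
```

```text
top 3534 [0.5842 0.2732]
top 2310 [0.5597 0.2451]
scene 15599 [0.6059 0.2495]
scene 4676 [0.5854 0.2708]Traceback (most recent call last):
  File "<stdin>", line 11, in <module>
    return _nx.concatenate(arrs, 1, dtype=dtype, casting=casting)
           ~~~~~~~~~~~~~~~^^^^^^^^^^^^^^^^^^^^^^^^^^^^^^^^^^^^^^^
ValueError: all the input array dimensions except for the concatenation axis must match exactly, but along dimension 0, the array at index 0 has size 319 and the array at index 1 has size 320
```

```bash
sed -i 's/int((y1-y0)\*s),int((x1-x0)\*s)/round((y1-y0)*s),round((x1-x0)*s)/' h.py; python3 - <<'E'
from h import *
t={c:vision.snapshot(c) for c in("top","scene")}
v=[]
for c in t:
    v+=[rectify(c,t[c],.54,.62,.23,.31,.124,4000),rectify(c,t[c],.436,.516,-.054,.026,.003,4000)]
cv2.imwrite("pics/nut.png",cv2.resize(np.vstack([np.hstack(v[:2]),np.hstack(v[2:])]),(600,600))[:,:,::-1])
E
```

```text
(no output)
```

View pics/nut.png

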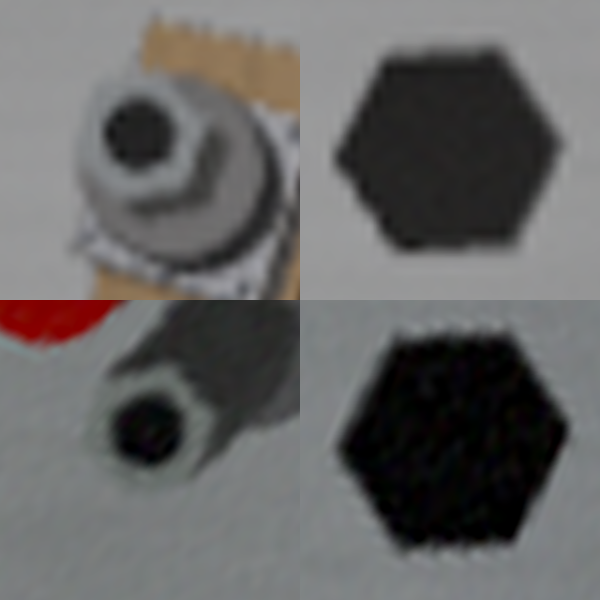

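The hexagon mat's centre is confirmed at (0.477,-0.014). The nut's flats face about 8° plus multiples of 60° in the world, and its bore is at (0.585,0.272). Picking the nut now.

```bash
cat >> h.py <<'E'
def rot(psi): a=(psi+np.pi/2)/2; return np.array([0,np.cos(a),np.sin(a),0])
def best(p,psis):
    "yaw of the closing line (among equivalents) with the last joint nearest its middle"
    c=[(abs(q[5]),s) for s in psis for k in(0,np.pi) if (q:=inverse_kinematics(p,rot(s+k))) is not None for s in[s+k]]
    return min(c)[1]
UP=.27
def pick(xy,psis,z,opening,f):
    s=best([*xy,UP],psis)
    gripper_to(opening); r.move_to([*xy,UP],rot(s))
    r.move_l([*xy,z+.03],vel=.2); hit=r.move_l([*xy,z],vel=.06,guard=8)
    if hit: print("CONTACT going down",telemetry.current_ee_pos()); return s
    gripper_to(0,f_grip=f); print("opening",telemetry.current_opening(),"force",telemetry.current_finger_force(),"psi",s)
    r.move_l([*xy,z+.03],vel=.08); r.move_l([*xy,UP],vel=.2)
    print("lifted, opening",telemetry.current_opening(),telemetry.current_wrist_force(),telemetry.current_t())
    return s
def place(xy,psis,z,opening):
    s=best([*xy,UP],psis); r.move_to([*xy,UP],rot(s))
    r.move_l([*xy,z+.03],vel=.2); hit=r.move_l([*xy,z-.003],vel=.03,guard=5)
    print("touch",hit,telemetry.current_ee_pos(),telemetry.current_opening()); r.hold(.2)
    gripper_to(opening); r.move_l([*xy,z+.05],vel=.12); r.move_l([*xy,UP],vel=.3)
    print("t",telemetry.current_t())
E
python3 - <<'E'
from h import *
s=pick([.585,.272],np.radians([8,68,-52]),.121,.054,20)
if telemetry.current_opening()>.02:
    place([.4772,-.0141],np.arange(0,3.1,.3),.031,.054)
r.move_to([.40,.0,.30],rot(np.pi/2))
im={c:vision.snapshot(c) for c in("top","scene")}
cv2.imwrite("pics/a.png",np.hstack([cv2.resize(rectify("top",im["top"],.53,.63,.22,.32,.094),(400,400)),cv2.resize(rectify("scene",im["scene"],.436,.516,-.054,.026,.003,4000),(400,400))])[:,:,::-1])
E
```

```text
opening 0.03172004363553604 force 19.88750210031867 psi 0.13962634015954636
lifted, opening 0.03200882981178393 [-0.1476142   0.54710298 -1.28892684] 7.4917
touch True [ 0.47695136 -0.014085    0.0300802 ] 0.03161656889254977
t 12.9083
```

View pics/a.png

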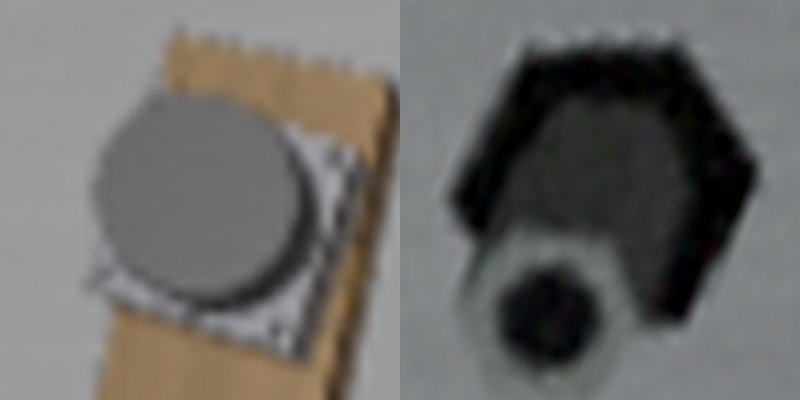

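The nut stands on the hexagon mat. The tub's lid centre is at (197,193) in the left crop, which gives (0.582,0.271). Checking the nut's offset and moving the tub.

```bash
cat >> h.py <<'E'
def dark(c,im,xy,z,a,thr,s=4000):
    o=cv2.GaussianBlur(rectify(c,im,xy[0]-a,xy[0]+a,xy[1]-a,xy[1]+a,z,s),(0,0),4)
    n,l,st,ce=cv2.connectedComponentsWithStats((o.max(2)<thr).astype(np.uint8))
    return [(int(st[i,4]),np.round([xy[0]+a-ce[i,1]/s,xy[1]+a-ce[i,0]/s],4)) for i in range(1,n) if st[i,4]>500]
E
python3 - <<'E'
from h import *
im={c:vision.snapshot(c) for c in("top","scene")}
for c in im: print(c,dark(c,im[c],(.477,-.014),.033,.016,62))
s=pick([.583,.270],np.radians([-10,80]),.092,.08,25)
if telemetry.current_opening()>.04:
    place([.3627,-.279],np.arange(0,3.1,.3),.033,.075)
r.move_to([.36,.0,.30],rot(np.pi/2))
im={c:vision.snapshot(c) for c in("top","scene")}
cv2.imwrite("pics/b.png",np.hstack([cv2.resize(rectify("top",im["top"],.52,.64,.21,.33,.062),(400,400)),cv2.resize(rectify("scene",im["scene"],.52,.64,.21,.33,.062),(400,400))])[:,:,::-1])
cv2.imwrite("pics/b2.png",np.hstack([cv2.resize(rectify(c,im[c],.31,.41,-.33,-.23,.035),(400,400)) for c in im])[:,:,::-1])
E
```

```text
top []
scene [(4617, array([ 0.48  , -0.0143]))]
opening 0.05139047135232312 force 25.000115633010864 psi -0.17453292519943295
lifted, opening 0.05186202185321817 [ 0.29136476 -0.37781205 -1.45431287] 20.6667
touch True [ 0.36254465 -0.27884284  0.03299673] 0.05115590435214052
t 27.0
```

View pics/b.png

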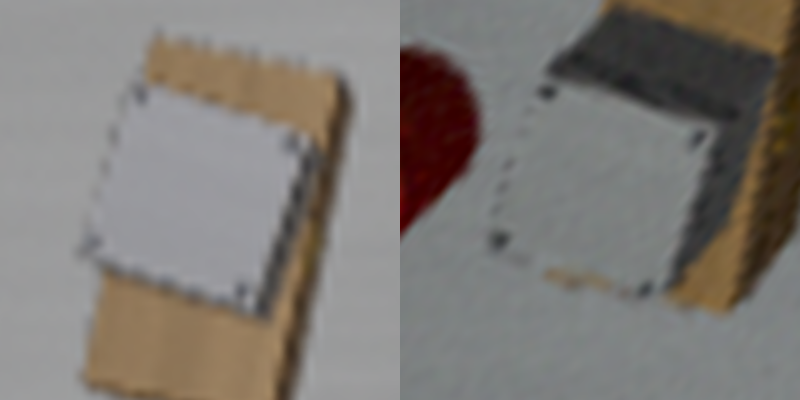

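View pics/b2.png

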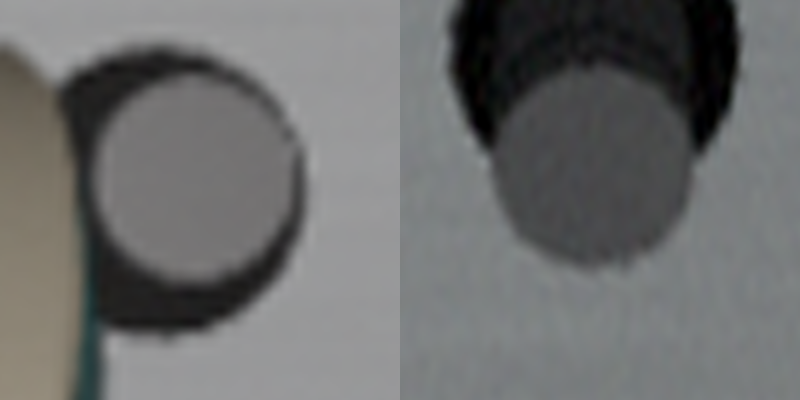

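The tub sits on the round mat about 4 mm off centre, which is within tolerance. The case's lid screws put its centre at (0.5825,0.272), with side normals at -17.7° and 72.3°. Moving the case.

```bash
python3 - <<'E'
from h import *
s=pick([.5825,.272],np.radians([-17.7,72.3]),.0625,.086,30)
if telemetry.current_opening()>.04:
    place([.6053,-.2557],[.155,.155+np.pi/2],.0335,.08)
r.move_to([.36,.0,.30],rot(np.pi/2))
im={c:vision.snapshot(c) for c in("top","scene")}
cv2.imwrite("pics/c.png",np.hstack([cv2.resize(rectify(c,im[c],.50,.65,.20,.35,.032),(400,400)) for c in im])[:,:,::-1])
cv2.imwrite("pics/c2.png",np.hstack([cv2.resize(rectify(c,im[c],.545,.665,-.315,-.195,.033),(400,400)) for c in im])[:,:,::-1])
E
```

```text
opening 0.056082193182641786 force 29.999379515647888 psi -0.3089232776029963
lifted, opening 0.05551010500723521 [-0.53131542  0.05640474 -1.85294884] 34.9083
touch True [ 0.60504966 -0.25554076  0.03362938] 0.05592829409174963
t 41.0417
```

View pics/c.png

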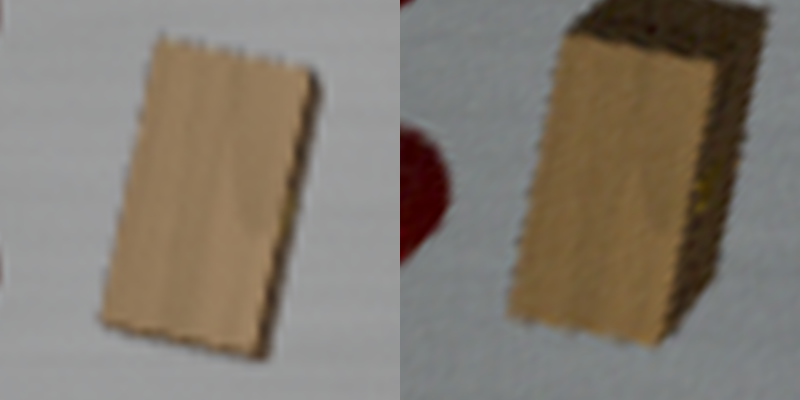

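View pics/c2.png

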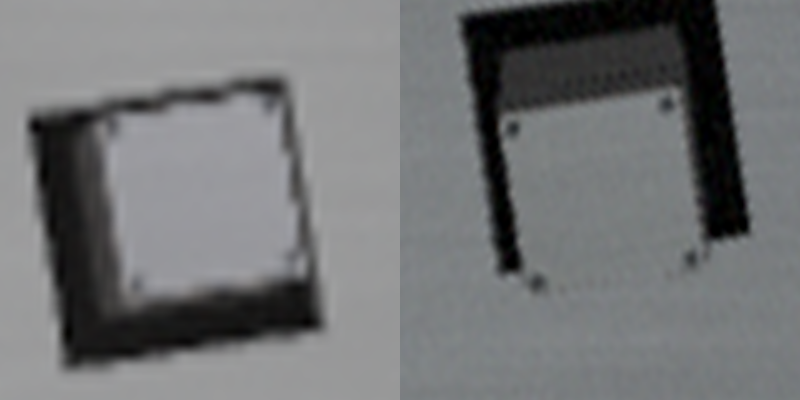

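The case sits square and centred on its mat. The drill box is alone now: centre (0.578,0.2715), long-axis yaw -11°. Moving it.

```bash
python3 - <<'E'
from h import *
s=pick([.578,.2715],[np.radians(79)],.031,.09,40)
if telemetry.current_opening()>.04:
    place([.3693,.2826],[1.082],.0343,.085)
r.move_to([.36,-.1,.32],rot(np.pi/2))
im={c:vision.snapshot(c) for c in("top","scene")}
cv2.imwrite("pics/d.png",np.hstack([cv2.resize(rectify(c,im[c],.28,.46,.19,.37,.035),(400,400)) for c in im])[:,:,::-1])
cv2.imwrite("pics/d2.png",im["scene"][:,:,::-1])
E
```

```text
opening 0.05973977015220905 force 39.98327851295471 psi 1.3788101090755203
lifted, opening 0.05932448856281337 [ 0.87198982  0.74012122 -3.74479847] 48.325
touch True [0.36904389 0.28245567 0.03418488] 0.05955443843547504
t 53.4083
```

View pics/d.png

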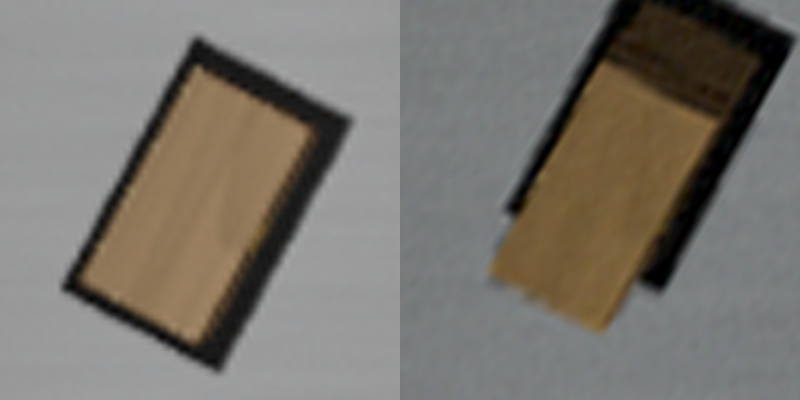

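View pics/d2.png

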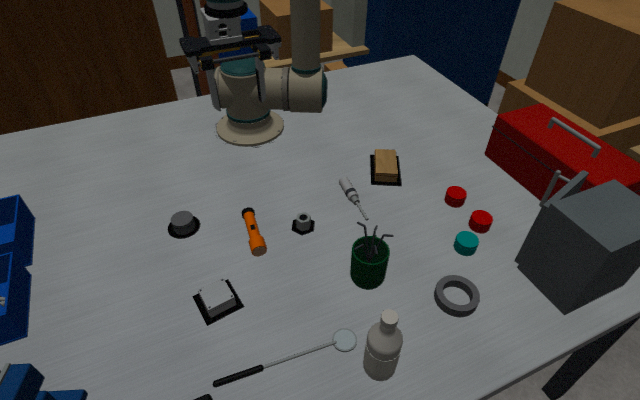

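All four things stand on their mats. The drill box measures about (0.369,0.279), within 4 mm of its mat's centre and aligned with it, and the mug and torch are where they were. Handing in.

```bash
python3 -c "
from plant import r
print(r.sign_off())"
```

```text
the job is handed in; nothing more can be done
None
```

The job is handed in: the nut, tub, case and drill box went top down onto their own mats, each measuring within about 5 mm of centre in the pictures, with the case and drill box lined up and the mug and torch untouched; the sign-off returned no verdict.

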